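# Pack out and hold a tile in the painting jig

### The job

Take the little paint jar out of the gap in the tile-painting jig and stand it upright on the bench beside the jig. Then stand wooden spacers upright in the gap between the sprung jaw and the tile, broad faces square to the tile, adding as many as it takes for the jaw to reach them before its travel runs out. Push the jaw home against the spacers until you feel the stack firm up between jaw, tile and stop, and finish while still holding the jaw pushed firmly there with about 15 N (do not let go); do not knock over the jar or disturb the cup, the big jar and the bowl.

Things in the scene. Friction and masses are not known exactly. Their poses are not given: they have to be found in the camera images.
- jig: wooden jig fixed on the bench: a flat bed 10 mm thick, 290 mm long (x, from -70 to +220) and 110 mm wide (y). Origin on the bench surface, half-way across the bed, under the face of the jaw when the jaw is open. Its +x axis runs along the jig from the jaw to the tile and the stop, z up. The gap is the stretch of bed from x = 0 (open jaw's face) to the tile's near edge, 49 to 75 mm away; it is open at both sides (y) and above
- jaw (a joint): travel of the sprung jaw along the jig's +x, in m: 0 open (it rests there), 0.044 its end stop, where it goes no farther. A spring pushes it back with about 2 N when open, growing to about 4 N at the end, plus 0.4 N of friction; it springs back if let go
- jaw_back (a point): centre of the jaw's flat back face (the side away from the tile), where it is pushed towards +x of the jig; it moves with the jaw. The jaw is a wooden block 18 mm thick (jig x), 40 mm wide (jig y), its top 54 mm and its underside 10 mm above the bench; this point is 32 mm above the bench. The bed behind it is free for 52 mm
- tile_c (a point): centre of the square white ceramic tile, 76 x 76 x 14 mm, lying loose on the bed, its sides along the jig's axes. Its far edge lies against the fixed stop (a wooden bar 24 mm high); its near edge, 38 mm from this point towards the jaw, bounds the gap
- jar_c (a point): centre (half-way up) of the little amber glass paint jar with a white lid, 32 mm in diameter, 56 mm high, about 60 g, that stands on the bed in the gap. When standing on the bench this point is 28 mm above it
- cup: bystander: grey plastic cup, 72 mm across the rim, 85 mm high; origin under its centre
- big_jar: bystander: red paint jar with white lid, 60 mm in diameter, 75 mm high; origin under its centre
- bowl: bystander: white ceramic bowl, 90 mm across, 40 mm high; origin under its centre
- spacer1_c (a point): centre (half-way up) of one of three equal loose spacers, pale wood blocks 16 mm thick (its x), 46 mm wide (its y), 44 mm high (z), about 20 g, standing upright on the bench to the jig's left at the start; on the jig's bed this point is 32 mm above the bench. In the gap its x lies along the jig's x (either way round)
- spacer2_c (a point): centre (half-way up) of one of three equal loose spacers, pale wood blocks 16 mm thick (its x), 46 mm wide (its y), 44 mm high (z), about 20 g, standing upright on the bench to the jig's left at the start; on the jig's bed this point is 32 mm above the bench. In the gap its x lies along the jig's x (either way round)
- spacer3_c (a point): centre (half-way up) of one of three equal loose spacers, pale wood blocks 16 mm thick (its x), 46 mm wide (its y), 44 mm high (z), about 20 g, standing upright on the bench to the jig's left at the start; on the jig's bed this point is 32 mm above the bench. In the gap its x lies along the jig's x (either way round)

How it is judged:
By the outcome, as a careful person would: the job done as asked, in the order asked, and still so for the second after the job is handed in, while the arm keeps its last pose, push and grip.
It also fails if it takes over 72 s, if anything falls off the work surface, if the arm or the gripper's body presses on something with over 40 N, if the wrist force passes 120 N, or if a joint passes its speed limit or range.

### The arm

A 6-joint arm with a two-finger parallel gripper is mounted at the origin on the work surface. World frame = base frame: x ahead of the robot, y to its left, z up, the work surface at z = 0. Lengths are in mm, angles in rad, forces in N, time in s.
With the tool pointing down it reaches from about 350 to 925 mm from the base axis. Payload 6.4 kg.
Tool frame: the origin (TCP) lies at the very end of the fingers, on their centre line; the grasp point (between the pads) lies 19 mm behind it; x points along the fingers, y is the direction in which the jaws open and shut, and the axes are right-handed (so a half turn about x gives the same grasp; the last joint's range is limited). The gripper opens to 85 mm and grips with 20 to 120 N. Pads are 22 mm wide; open, the fingers measure 114 mm over their backs; the gripper's body (76 mm by 85 mm) begins 54 mm behind the grasp point. The pads swing forward as they close: fully open they stand 13 mm farther back than shut.
Start: joints at [1.008, 0.245, 1.558, -0, 1.339, -0.174], TCP at [246.399, 601.499, 231.29] pointing down, gripper open.
Joint ranges: [-3.13, 3.13], [-1.02, 2.26], [0.13, 2.54], [-0.95, 4.09], [0.21, 2.88], [-2.74, 2.74]. Speed limits (rad/s): [2.57, 2.57, 3.14, 3.14, 3.14, 3.14].

### API

Orientations are given as a unit quaternion [w, x, y, z].
In Python, from plant import bot gives the robot as it stands. The module is installed in compiled form; this text tells all that it offers.
- The arm moves only by the shell command python3 -m crank 'ROWS' [FORCE]. ROWS is text: rows parted by semicolons, each of 7 numbers parted by spaces: the turn, a rotation vector about the world's x, y, z in degrees, then the shift along the world's x, y, z in cm, then the opening, from -1 (shut) to 1 (fully open). A call has 1 to 12 rows; each row is the pose to reach, as a shift and turn from the pose commanded when the call began; what a row does not reach only later rows make up. A row lasts 1/12 s, in which the tool goes at most 41.7 mm and 7.16 degrees, less where a joint would pass 70% of its speed; a pose out of reach is approached as far as the arm can. A call with a gripper value outside its range is refused whole. The fingers move at their own pace and stop on an object; FORCE is the grip in N (left out, the last holds). Time passes only in rows, so rows that repeat a pose let the fingers close. It gives the time, the measured TCP pose, the force and the opening at its end, in the units of the state.
- bot.sense(): the state, without advancing time (a new reading comes with each control period).
- bot.snapshot(name): name is "scene" or "top" or "wrist"; returns a dict with "frame" (420x560x3 uint8, red, green, blue), "K" (3x3 intrinsics, pixels), "rvec" (rotation vector, rad) and "tvec" (3), from world to camera coordinates, as OpenCV has them; the wrist camera has in their place "hand_eye" (4x4, takes a point from camera to tool coordinates, whose origin is the TCP and whose axes are the tool frame's). Camera axes: x right, y down, z forward; pixel columns grow to the right and rows downward; lengths in mm; the calibration is good to about 2 mm. A picture is of the moment at which its call begins: read the wrist's pose just before it. There is no depth.
- bot.close_job(): hands the job in, once; it reports no verdict.
Trained networks look in a picture, given as the dict that the camera call returned (one of the last four; its "shot" number tells which), for a name from the list of things; names that differ only in an ending like _2 or _b are one class to them, and where a whole thing is asked for, a point or a joint stands for the part that bears it (a point fixed in the world has none). Each returns a list of dicts, best first, with "score" (0 to 1); they miss things now and then, are a little off and sometimes report something else, mostly with a low value. They report only what shows in the picture. A call takes as long as a camera call.
- bot.silhouettes(picture, target): "pixels" (420x560 bool, what is visible of it) and "box" ([centre column, centre row, width, height] in pixels, round what is visible of it).
- bot.place_of(picture, target): "at" ([column, row] in pixels: a listed point, or the origin of a listed thing).
The state is a dict: "clock": time; "joint_pos": joint angles; "joint_vel": joint speeds; "tau": joint torques, N m; "eef_pos": TCP position; "tcp_rot": TCP orientation; "wrist_force": force on the tool from outside, world axes, zero at the start; "ft_torque": the same for the moment, N m; "width": finger opening in mm.
Only numpy, scipy, OpenCV 4.12 (cv2) and the standard library are available. Lean on these libraries where they do the work, as an engineer would, in place of code of your own. Each camera call takes 0.05 s, during which the arm holds its last target.

## Working session

There is one attempt and no reset: what is moved stays moved. The work goes in short steps, Python scripts to look and compute and a shell command to move; the robot and the scene stay as the last step left them, time stands still between calls to the robot, and variables do not carry over. Pictures are saved under pics/ and viewed, and the job is handed in when it is done.

```bash
mkdir -p pics
cat > h.py <<'E'
import numpy as np, cv2
from plant import bot
def save(n,p): cv2.imwrite('pics/'+n+'.png',cv2.cvtColor(p['frame'],cv2.COLOR_RGB2BGR))
def cam(p):
    """return R (cam->world), C"""
    if 'rvec' in p:
        R=cv2.Rodrigues(np.array(p['rvec'],float))[0]; t=np.array(p['tvec'],float).ravel()
        return R.T, -R.T@t
    raise Exception
def rot(q):
    from scipy.spatial.transform import Rotation as Ro
    return Ro.from_quat([q[1],q[2],q[3],q[0]]).as_matrix()
def wcam(p,s):
    T=np.eye(4);T[:3,:3]=rot(s['tcp_rot']);T[:3,3]=s['eef_pos']
    M=T@np.array(p['hand_eye']); return M[:3,:3],M[:3,3]
def atz(p,px,z,rc=None):
    R,C=rc or cam(p); d=R@np.linalg.inv(np.array(p['K']))@np.array([px[0],px[1],1.])
    return C+d*(z-C[2])/d[2]
E
python3 - <<'E'
from h import *
s=bot.sense(); print({k:np.round(v,3) for k,v in s.items()})
for n in ['scene','top']:
    p=bot.snapshot(n); save(n+'0',p); print(n,cam(p)[1])
    for t,z in [('jig',0),('jaw_back',32),('tile_c',17),('jar_c',38),('spacer1_c',22),('cup',0),('big_jar',0),('bowl',0)]:
        for r in bot.place_of(p,t)[:4]:
            print(t,round(r['score'],2),np.round(r['at'],1),np.round(atz(p,r['at'],z),1))
s=bot.sense();p=bot.snapshot('wrist'); save('wrist0',p)
E
```

```text
{'clock': np.float64(0.0), 'joint_pos': array([ 1.008,  0.246,  1.559,  0.   ,  1.339, -0.174]), 'joint_vel': array([-0.   , -0.   ,  0.   , -0.   ,  0.   ,  0.002]), 'tau': array([-1.0000e-03, -4.2951e+01, -3.2612e+01, -0.0000e+00,  5.0000e-03,
       -0.0000e+00]), 'eef_pos': array([246.084, 600.999, 230.157]), 'tcp_rot': array([ 0.694,  0.136,  0.694, -0.137]), 'wrist_force': array([ 0.111, -0.063,  0.504]), 'ft_torque': array([ 0.003,  0.007, -0.069]), 'width': np.float64(85.579)}
scene [1126.28387388  460.87305324  710.30523015]
jig 0.91 [259.7 184.1] [486.3 -91.8   0. ]
jaw_back 0.5 [259.  168.4] [ 471.6 -103.7   32. ]
tile_c 0.83 [231.3 206.6] [597.3 -81.7  17. ]
jar_c 0.74 [249.7 177.2] [514.8 -95.9  38. ]
spacer1_c 0.97 [346.6 244.5] [551.2 181.2  22. ]
cup 0.68 [125.4 179.7] [ 661.  -364.7    0. ]
big_jar 0.63 [312.6 310.4] [706.4 205.    0. ]
bowl 0.94 [386.2 344.6] [690.4 343.1   0. ]
bowl 0.63 [247.4 174. ] [ 474.  -139.6    0. ]
bowl 0.55 [347.4 244.8] [532.5 174.    0. ]
bowl 0.45 [259.7 167.5] [ 436.9 -131.2    0. ]
top [ 325.86386749   -8.29129231 1176.43603258]
jig 0.74 [317.8 253.3] [486.4 -98.7   0. ]
jaw_back 0.56 [320.9 259.9] [ 467.3 -103.7   32. ]
tile_c 0.91 [310.1 210.6] [584.2 -76.3  17. ]
jar_c 0.76 [319.1 241.6] [508.2 -97.9  38. ]
spacer1_c 0.59 [198.6 221.2] [545.5 182.9  22. ]
cup 0.91 [426.4 185.1] [ 663.9 -354.7    0. ]
big_jar 0.85 [199.  155.7] [712.5 198.3   0. ]
big_jar 0.38 [320.6 241. ] [ 515.8 -104.4    0. ]
bowl 0.7 [140.9 158. ] [700.  339.7   0. ]
bowl 0.66 [152.7 253. ] [468.7 288.3   0. ]
```

View pics/scene0.png

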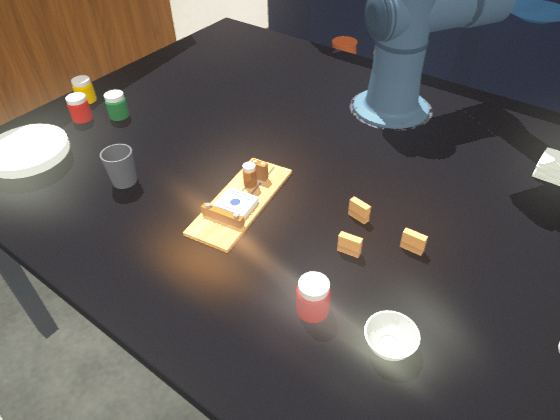

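View pics/top0.png

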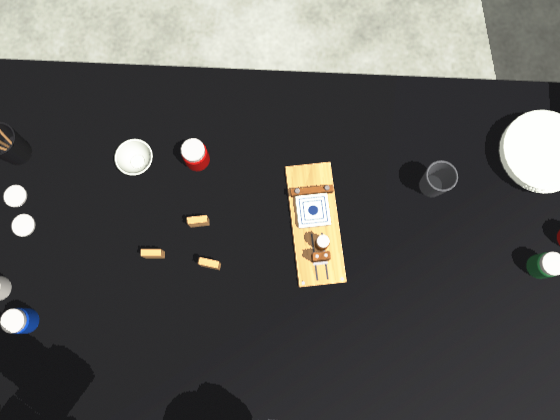

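View pics/wrist0.png

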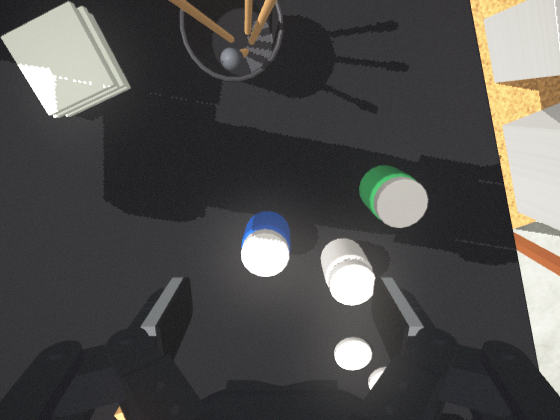

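Run:
```python
from h import *
np.set_printoptions(suppress=True,precision=3)
s=bot.sense();p=bot.snapshot('wrist'); print(rot(s['tcp_rot']));print(np.array(p['hand_eye']),p['K'])
p=bot.snapshot('top')
for t in ['spacer1_c','jaw_back','jig','tile_c','jar_c']:
    for r in bot.silhouettes(p,t)[:4]:
        m=r['pixels'].astype(np.uint8); c=max(cv2.findContours(m,0,1)[0],key=cv2.contourArea); 
        q=cv2.boxPoints(cv2.minAreaRect(c)); z={'spacer1_c':44,'jaw_back':54,'jig':10,'tile_c':24,'jar_c':60}[t]
        w=np.array([atz(p,x,z)[:2] for x in q]); print(t,round(r['score'],2),r['box'],np.round(w.mean(0),1)); e=np.diff(np.vstack([w,w[:1]]),axis=0)[:2]; print('  edges',np.round(np.linalg.norm(e,axis=1),1),np.round(np.degrees(np.arctan2(e[:,1],e[:,0])),1))
```

```text
[[-0.     0.379  0.925]
 [ 0.     0.925 -0.379]
 [-1.     0.    -0.   ]]
[[   0.001   -0.324    0.946 -142.264]
 [   1.      -0.      -0.001    1.086]
 [   0.001    0.946    0.324  -83.124]
 [   0.       0.       0.       1.   ]] [[316.621   0.    281.653]
 [  0.    316.621 215.303]
 [  0.      0.      1.   ]]
spacer1_c 0.58 [197.9, 222.0, 26.5, 17.6] [540.6 180.6]
  edges [50.5 25.7] [ -87.3 -175.7]
jaw_back 0.68 [320.1, 259.2, 18.6, 16.4] [ 467.7 -100.9]
  edges [42.5 29.1] [ -87.3 -178.6]
jar_c 0.64 [321.9, 242.2, 16.4, 18.3] [ 501.9 -102.8]
  edges [31.3 36.1] [ -87.3 -178.5]
```

```bash
python3 -m crank '0 0 30 19 -40 4 1;0 0 30 19 -40 4 1;0 0 30 19 -40 4 1;0 0 30 19 -40 4 1;0 0 30 19 -40 4 1;0 0 30 19 -40 4 1;0 0 30 19 -40 4 1;0 0 30 19 -40 4 1;0 0 30 19 -40 4 1;0 0 30 19 -40 4 1;0 0 30 19 -40 4 1;0 0 30 19 -40 4 1'
python3 - <<'E'
from h import *
np.set_printoptions(suppress=True,precision=3)
s=bot.sense();p=bot.snapshot('wrist');save('wrist1',p);rc=wcam(p,s)
print(s['joint_vel'],s['eef_pos'])
for r in bot.place_of(p,'spacer1_c')[:4]: print(round(r['score'],2),np.round(r['at'],1),np.round(atz(p,r['at'],22,rc),1))
E
```

```text
clock: 2.3
eef_pos: [438.8, 197.2, 272.4]
tcp_rot: [0.707, -0.046, 0.705, 0.045]
wrist_force: [0.6, -0.4, 0.8]
width: 85.5
[0.086 0.005 0.01  0.051 0.008 0.076] [438.814 197.23  272.387]
0.56 [260.9 252.6] [547.6 182.4  22. ]
```

View pics/wrist1.png

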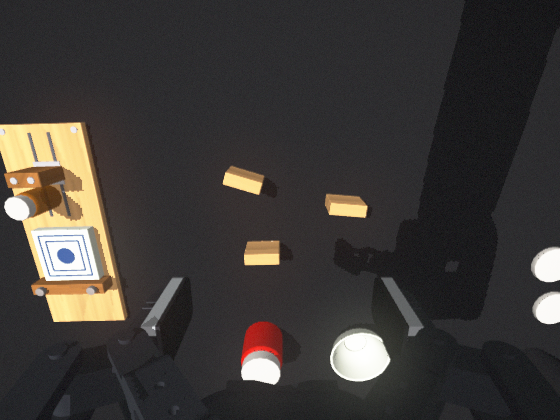

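```bash
python3 -m crank '0 0 4 3 -30 -3 1;0 0 4 3 -30 -3 1;0 0 4 3 -30 -3 1;0 0 4 3 -30 -3 1;0 0 4 3 -30 -3 1;0 0 4 3 -30 -3 1;0 0 4 3 -30 -3 1;0 0 4 3 -30 -3 1;0 0 4 3 -30 -3 1;0 0 4 3 -30 -3 1'
python3 - <<'E'
from h import *
np.set_printoptions(suppress=True,precision=3)
s=bot.sense();p=bot.snapshot('wrist');save('wrist2',p);rc=wcam(p,s)
import pickle; pickle.dump((s,p),open('w2.pkl','wb'))
print(s['joint_vel'],s['eef_pos'])
for t,z in [('jig',0),('jaw_back',32),('tile_c',17),('jar_c',38)]:
  for r in bot.place_of(p,t)[:4]: print(t,round(r['score'],2),np.round(r['at'],1),np.round(atz(p,r['at'],z,rc),1))
p=cv2.imread('pics/wrist1.png'); cv2.imwrite('pics/crop1.png',cv2.resize(p[150:280,200:400],None,fx=4,fy=4,interpolation=2))
p=cv2.imread('pics/wrist2.png'); cv2.imwrite('pics/w2b.png',cv2.resize(p,(800,600)))
E
```

```text
clock: 3.23
eef_pos: [466.4, -97.4, 241.0]
tcp_rot: [0.703, -0.072, 0.704, 0.073]
wrist_force: [-0.4, 0.6, -0.0]
width: 85.6
[ 0.032 -0.015  0.005 -0.001  0.001 -0.002] [466.416 -97.431 241.004]
jig 0.68 [273.5 190.8] [ 483.9 -103.7    0. ]
jig 0.27 [273.6 272.3] [595.9 -81.3   0. ]
jaw_back 0.91 [278.2 181.7] [ 464.2 -101.4   32. ]
tile_c 0.91 [270.2 273.6] [589.4 -86.7  17. ]
```

View pics/crop1.png

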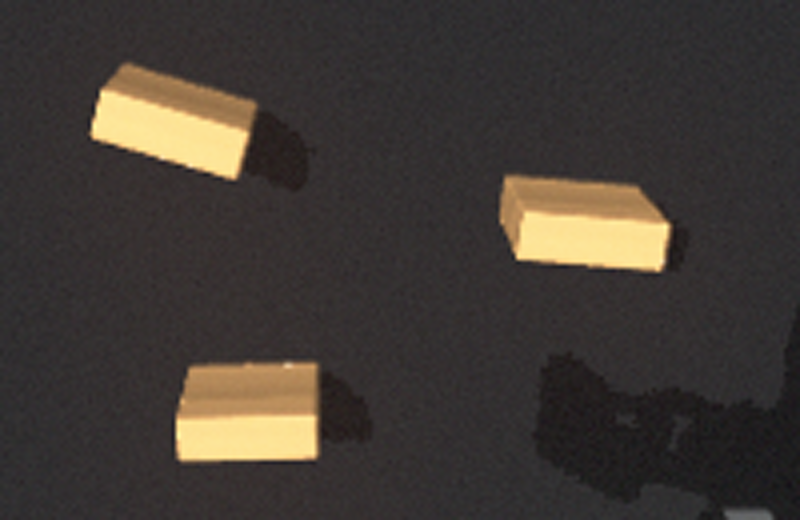

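View pics/wrist2.png

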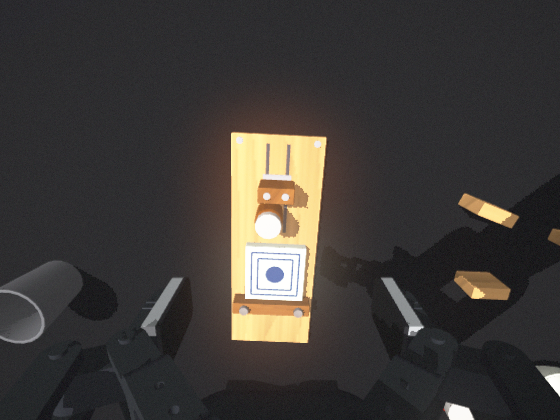

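Run:
```python
import cv2
p=cv2.imread('pics/wrist2.png'); cv2.imwrite('pics/c2a.png',cv2.resize(p[125:240,215:345],None,fx=5,fy=5,interpolation=2))
cv2.imwrite('pics/c2b.png',cv2.resize(p[235:350,215:345],None,fx=5,fy=5,interpolation=2))
```

```text
(no output)
```

View pics/c2a.png

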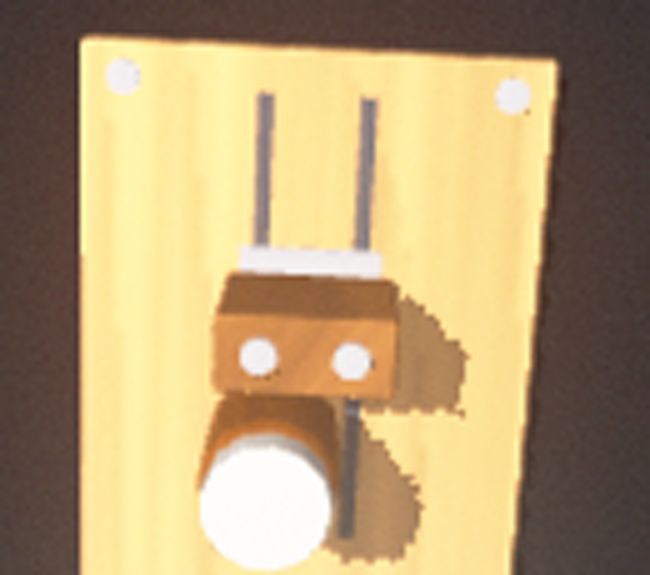

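View pics/c2b.png

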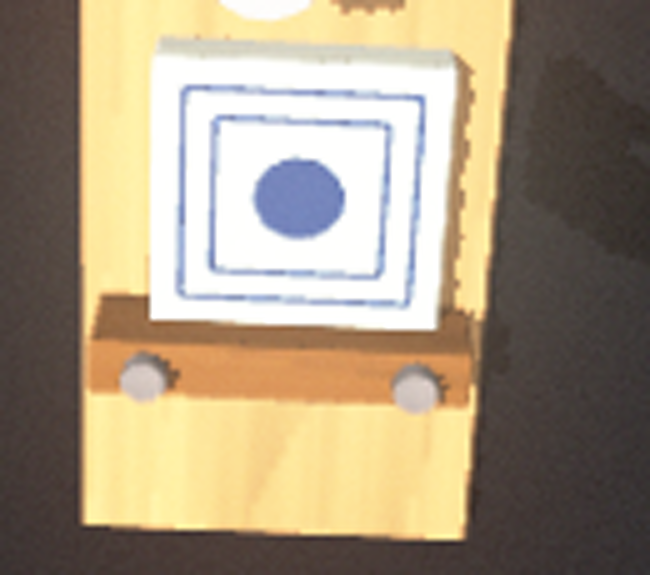

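```bash
cat >> h.py <<'E'
def pts(p,rc,L,sc,off,z):
    return np.array([atz(p,[(x+.5)/sc-.5+off[0],(y+.5)/sc-.5+off[1]],z,rc)[:2] for x,y in L])
E
python3 - <<'E'
from h import *
import pickle
np.set_printoptions(suppress=True,precision=1)
s,p=pickle.load(open('w2.pkl','rb'));rc=wcam(p,s)
def A(v): return np.degrees(np.arctan2(v[1],v[0]))
b=np.vstack([pts(p,rc,[(80,38),(556,62)],5,(215,125),10),pts(p,rc,[(83,523),(466,541)],5,(215,235),10)])
print('bed',b,np.linalg.norm(b[0]-b[2]),np.linalg.norm(b[1]-b[3]),np.linalg.norm(b[0]-b[1]),A(b[2]-b[0]),A(b[3]-b[1]),A(b[1]-b[0])-90,A(b[3]-b[2])-90)
c=b.mean(0);print(c)
j=pts(p,rc,[(216,316),(398,322),(215,392),(396,400)],5,(215,125),54)
t=pts(p,rc,[(158,52),(457,66),(150,320),(438,330)],5,(215,235),24)
l=pts(p,rc,[(265,500)],5,(215,125),66)[0]
psi=np.radians(np.mean([A(b[2]-b[0]),A(b[3]-b[1]),A(b[1]-b[0])-90,A(b[3]-b[2])-90]));u=np.array([np.cos(psi),np.sin(psi)]);v=np.array([-u[1],u[0]])
O=c-75*u;print('psi',np.degrees(psi),'O',O)
for n,q in [('jaw',j),('tile',t),('lid',l[None])]: print(n,q,'\n jig', np.c_[(q-O)@u,(q-O)@v])
s1=dict(eef_pos=[438.8,197.2,272.4],tcp_rot=[0.707,-0.046,0.705,0.045]);rc1=wcam(p,s1)
for S in [[(103,87),(256,127),(92,137),(239,180)],[(523,212),(669,222),(517,260),(664,271)],[(183,418),(318,415),(178,461),(317,460)]]:
    q=pts(p,rc1,S,4,(200,150),44);print(q.mean(0),'angle',A(q[1]-q[0])-90,A(q[3]-q[2])-90,np.linalg.norm(q[1]-q[0]),np.linalg.norm(q[2]-q[0]))
E
```

```text
bed [[ 423.6 -165.5]
 [ 406.7  -57.6]
 [ 709.  -120.7]
 [ 692.7  -11.5]] 288.8299967531046 289.70152827549117 109.2165099175102 8.91121181663133 9.149639050373667 8.912796339119552 8.461869625078393
[558.  -88.8]
psi 8.858879207800735 O [ 483.9 -100.4]
jaw [[ 470.2 -122.1]
 [ 463.6  -83.8]
 [ 486.9 -119.3]
 [ 480.7  -80.5]] 
 jig [[-16.9 -19.4]
 [-17.5  19.5]
 [  0.  -19.2]
 [ -0.1  20.1]]
tile [[ 552.4 -124. ]
 [ 541.   -50.6]
 [ 628.8 -113.1]
 [ 616.3  -38.2]] 
 jig [[ 64.  -33.9]
 [ 64.1  40.4]
 [141.2 -34.9]
 [140.4  41. ]]
lid [[ 504.7 -104.3]] 
 jig [[19.9 -7.1]]
[448.3 151.5] angle -7.616757995204097 -9.550921847213473 46.56129459860105 15.67240217865392
[465.6 282.6] angle 3.323867550662854 2.9000116949453485 44.86811028460834 15.506911052237573
[546.3 184.9] angle 8.839460481188766 7.904612072624019 43.63571521260361 15.689503366124077
```

```bash
python3 -m crank '0 0 -3 3.83 -0.58 -2 1;0 0 -3 3.83 -0.58 -6 1;0 0 -3 3.83 -0.58 -10 1;0 0 -3 3.83 -0.58 -14 1;0 0 -3 3.83 -0.58 -17 1;0 0 -3 3.83 -0.58 -19.5 1;0 0 -3 3.83 -0.58 -21.3 1;0 0 -3 3.83 -0.58 -21.3 1;0 0 -3 3.83 -0.58 -21.3 1' 30
python3 - <<'E'
from h import *
s=bot.sense();p=bot.snapshot('wrist');save('wrist3',p);print(s['eef_pos'],s['wrist_force'])
E
```

```text
clock: 4.23
eef_pos: [504.3, -103.4, 27.9]
tcp_rot: [0.704, -0.054, 0.706, 0.054]
wrist_force: [0.2, 0.2, 0.1]
width: 85.1
[ 504.31793912 -103.37891522   27.9285164 ] [0.24757099 0.17997526 0.13770764]
```

View pics/wrist3.png

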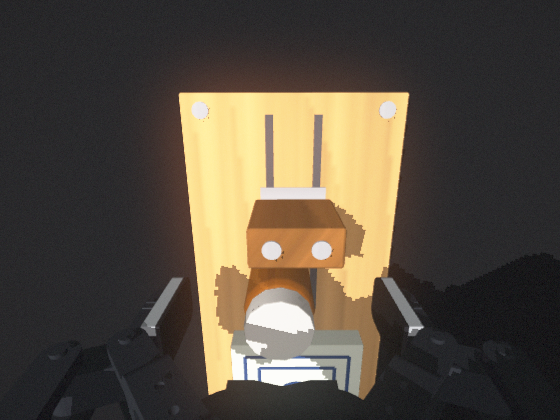

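The jar lid is centred between the fingers, at about (280,322). The fingers are level with the jar and nothing else is in the way, so I'm closing the gripper.

```bash
python3 -m crank '0 0 0 0 0 0 -1;0 0 0 0 0 0 -1;0 0 0 0 0 0 -1;0 0 0 0 0 0 -1;0 0 0 0 0 0 -1;0 0 0 0 0 0 -1;0 0 0 0 0 0 -1;0 0 0 0 0 0 -1' 30
```

```text
clock: 4.95
eef_pos: [505.2, -104.4, 29.2]
tcp_rot: [0.705, -0.054, 0.705, 0.054]
wrist_force: [-1.7, 0.7, 5.8]
width: 30.9
```

```bash
python3 -m crank '0 0 0 0 0 2 -1;0 0 0 0 0 5 -1;0 0 0 0 0 7 -1;0 0 0 0.7 -3.5 7 -1;0 0 0 1.4 -7 7 -1;0 0 0 2.2 -10.6 7 -1;0 0 0 2.2 -10.6 6 -1;0 0 0 2.2 -10.6 3.5 -1;0 0 0 2.2 -10.6 1.5 -1;0 0 0 2.2 -10.6 0 -1;0 0 0 2.2 -10.6 -0.4 -1;0 0 0 2.2 -10.6 -0.4 -1'
python3 - <<'E'
from h import *
p=bot.snapshot('wrist');save('wrist4',p)
E
```

```text
clock: 5.95
eef_pos: [525.4, -209.3, 22.6]
tcp_rot: [0.704, -0.053, 0.706, 0.055]
wrist_force: [-0.0, 0.1, -1.3]
width: 30.8
```

View pics/wrist4.png

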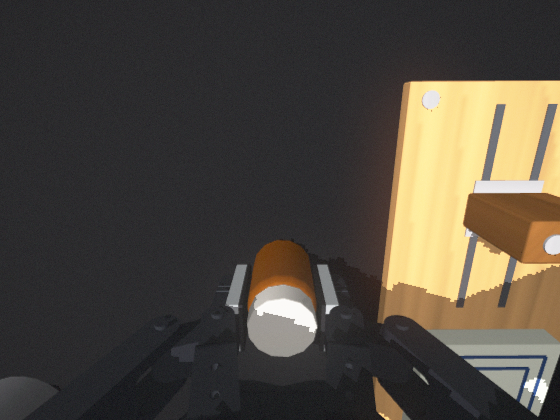

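```bash
python3 -m crank '0 0 0 0 0 -0.2 -1;0 0 0 0 0 -0.3 -1;0 0 0 0 0 -0.3 -1;0 0 0 0 0 -0.3 -1'
```

```text
clock: 6.33
eef_pos: [527.1, -210.5, 22.0]
tcp_rot: [0.705, -0.054, 0.705, 0.054]
wrist_force: [-0.1, -0.1, -0.6]
width: 30.8
```

```bash
python3 -m crank '0 0 0 0 0 -0.1 -1;0 0 0 0 0 -0.2 -1;0 0 0 0 0 -0.2 -1;0 0 0 0 0 -0.2 -1'
```

```text
clock: 6.67
eef_pos: [526.7, -210.3, 19.3]
tcp_rot: [0.705, -0.054, 0.705, 0.054]
wrist_force: [0.5, 0.2, -1.3]
width: 31.1
```

```bash
python3 -m crank '0 0 0 0 0 -0.1 -1;0 0 0 0 0 -0.1 -1;0 0 0 0 0 -0.1 -1'
```

```text
clock: 6.92
eef_pos: [526.8, -210.3, 19.2]
tcp_rot: [0.705, -0.054, 0.705, 0.054]
wrist_force: [-3.1, 1.6, 6.0]
width: 30.5
```

```bash
python3 -m crank '0 0 0 0 0 0.1 0.4;0 0 0 0 0 0.1 0.4;0 0 0 0 0 0.1 0.4;0 0 0 0 0 0.1 0.4;0 0 0 0 0 0.1 0.4;0 0 0 0 0 3 0.4;0 0 0 0 0 6 0.4;0 0 0 0 0 9 0.6;0 0 0 0 0 12 1;0 0 0 0 0 15 1;0 0 0 0 0 15 1'
python3 - <<'E'
from h import *
s=bot.sense();p=bot.snapshot('wrist');save('wrist5',p)
for r in bot.place_of(p,'jar_c')[:2]: print(r['score'],r['at'],atz(p,r['at'],28,wcam(p,s)))
E
```

```text
clock: 7.83
eef_pos: [530.1, -212.4, 175.5]
tcp_rot: [0.709, -0.056, 0.702, 0.051]
wrist_force: [0.4, -1.6, 0.7]
width: 85.7
0.82 [286.1, 195.9] [ 527.84309823 -209.34773168   28.        ]
0.22 [418.8, 147.7] [465.2524101  -98.83090281  28.        ]
```

View pics/wrist5.png

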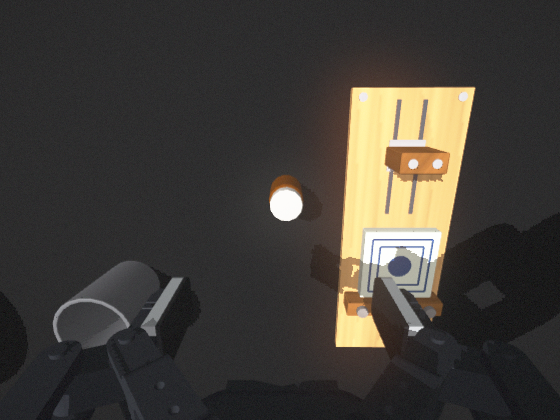

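```bash
python3 -m crank '0 0 0 -0.7 39.5 0 1;0 0 0 -0.7 39.5 0 1;0 0 0 -0.7 39.5 0 1;0 0 0 -0.7 39.5 0 1;0 0 0 -0.7 39.5 0 1;0 0 0 -0.7 39.5 0 1;0 0 0 -0.7 39.5 0 1;0 0 0 -0.7 39.5 0 1;0 0 0 -0.7 39.5 0 1;0 0 0 -0.7 39.5 0 1;0 0 0 -0.7 39.5 0 1;0 0 0 -0.7 39.5 0 1'
python3 - <<'E'
from h import *
import pickle
s=bot.sense();p=bot.snapshot('wrist');save('wrist6',p);pickle.dump((s,p),open('w6.pkl','wb'));print(s['joint_vel'])
f=cv2.imread('pics/wrist6.png');cv2.imwrite('pics/c6.png',cv2.resize(f[60:300,150:450],None,fx=2.6,fy=2.5,interpolation=2))
E
```

```text
clock: 8.93
eef_pos: [518.3, 185.5, 166.2]
tcp_rot: [0.704, -0.055, 0.706, 0.054]
wrist_force: [-1.1, -0.4, -0.5]
width: 85.5
[-4.31795425e-02 -1.10866088e-02  3.91847554e-03 -3.21247788e-03
 -7.72687628e-05 -3.01257646e-03]
```

View pics/wrist6.png

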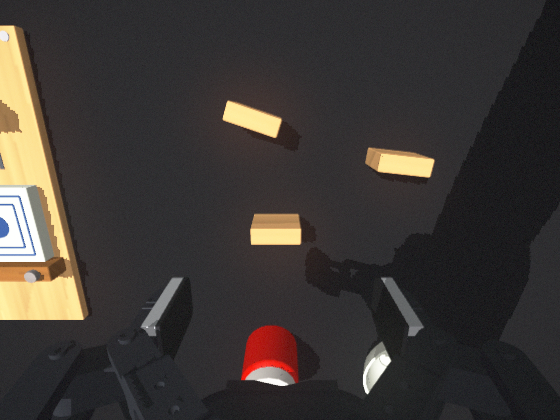

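Run:
```python
from h import *
import pickle
s,p=pickle.load(open('w6.pkl','rb'))
f=cv2.imread('pics/wrist6.png');cv2.imwrite('pics/c6a.png',cv2.resize(f[90:150,210:310],None,fx=7,fy=7,interpolation=2));cv2.imwrite('pics/c6b.png',cv2.resize(f[200:260,230:330],None,fx=7,fy=7,interpolation=2))
```

```text
(no output)
```

View pics/c6a.png

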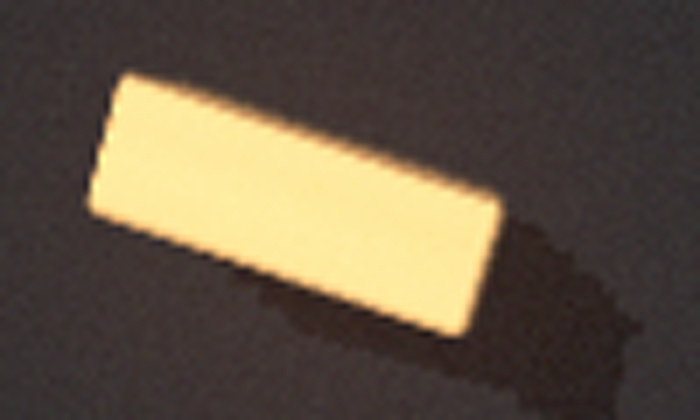

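View pics/c6b.png

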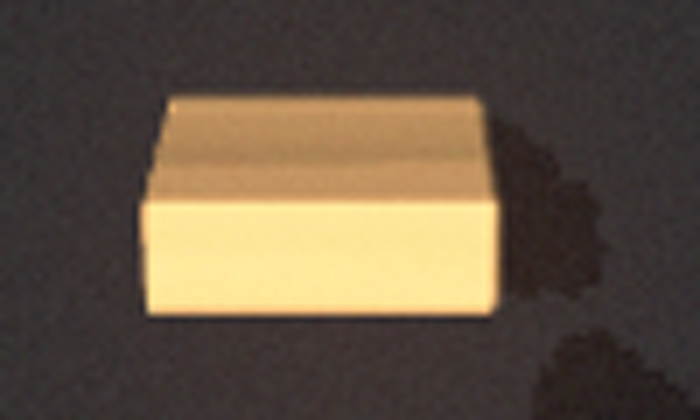

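Run:
```python
from h import *
import pickle
np.set_printoptions(suppress=True,precision=1)
s,p=pickle.load(open('w6.pkl','rb'));rc=wcam(p,s)
def A(v): return np.degrees(np.arctan2(v[1],v[0]))
for S,o in [[[(122,74),(502,200),(90,210),(462,338)],(210,90)],[[(143,200),(498,200),(147,316),(497,316)],(230,200)]]:
    q=pts(p,rc,S,7,o,44);print(q.mean(0),'angle',A(q[1]-q[0])-90,A(q[3]-q[2])-90,np.linalg.norm(q[1]-q[0]),np.linalg.norm(q[2]-q[0]))
R=rot(s['tcp_rot']);print('toolyaw',A(R[:2,2]),s['eef_pos'])
```

```text
[448.8 150.9] angle -8.764675711348971 -9.741184955498824 44.78363384812437 15.301329392032024
[546.2 184.5] angle 8.874600024387064 8.88195527774323 45.38337911459913 16.15700766352493
toolyaw 8.863870203628498 [518.3 185.5 166.2]
```

```bash
python3 -m crank '0 0 0 2.65 0 -4 1;0 0 0 2.65 0 -8 1;0 0 0 2.65 0 -11 1;0 0 0 2.65 0 -13.5 1;0 0 0 2.65 0 -15.2 1;0 0 0 2.65 0 -15.2 1;0 0 0 2.65 0 -15.2 -1;0 0 0 2.65 0 -15.2 -1;0 0 0 2.65 0 -15.2 -1;0 0 0 2.65 0 -15.2 -1;0 0 0 2.65 0 -15.2 -1;0 0 0 2.65 0 -15.2 -1' 30;python3 - <<'E'
from h import *
s=bot.sense();p=bot.snapshot('wrist');save('wrist7',p)
E
```

```text
clock: 9.98
eef_pos: [547.8, 184.8, 18.3]
tcp_rot: [0.706, -0.054, 0.704, 0.054]
wrist_force: [-0.4, -1.0, 7.2]
width: 45.4
```

View pics/wrist7.png

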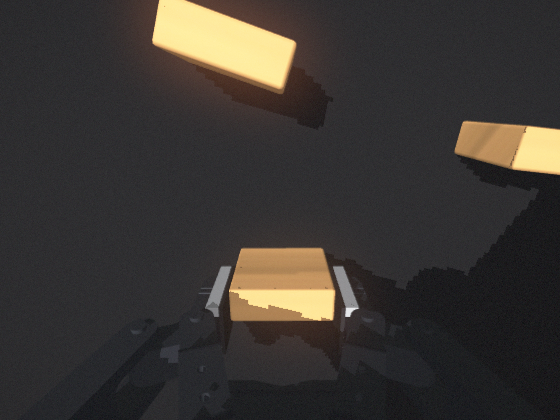

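```bash
python3 -m crank '0 0 0 0 0 2 -1;0 0 0 0 0 5 -1;0 0 0 0 -2 8 -1;0 0 0 -1.09 -27.71 8 -1;0 0 0 -1.09 -27.71 8 -1;0 0 0 -1.09 -27.71 8 -1;0 0 0 -1.09 -27.71 8 -1;0 0 0 -1.09 -27.71 8 -1;0 0 0 -1.09 -27.71 8 -1;0 0 0 -1.09 -27.71 8 -1;0 0 0 -1.09 -27.71 8 -1;0 0 0 -1.09 -27.71 8 -1';python3 - <<'E'
from h import *
s=bot.sense();p=bot.snapshot('wrist');save('wrist8',p);print(s['eef_pos'],s['wrist_force'])
E
```

```text
clock: 11.03
eef_pos: [535.2, -92.1, 96.4]
tcp_rot: [0.705, -0.053, 0.705, 0.054]
wrist_force: [-0.9, 0.5, 0.3]
width: 45.4
[535.1800779  -92.09026584  96.37042588] [-0.89727346  0.4766979   0.25777095]
```

View pics/wrist8.png

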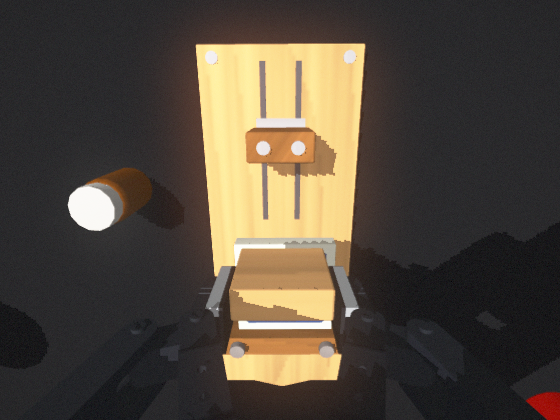

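```bash
python3 -m crank '0 0 0 0 0 -2.5 -1;0 0 0 0 0 -4.5 -1;0 0 0 0 0 -5.8 -1;0 0 0 0 0 -6.3 -1;0 0 0 0 0 -6.6 -1;0 0 0 0 0 -6.6 -1;0 0 0 0 0 -6.6 -1';python3 -m crank '0 0 0 0 0 -0.1 -1;0 0 0 0 0 -0.2 -1;0 0 0 0 0 -0.2 -1'
```

```text
clock: 11.67
eef_pos: [536.1, -92.3, 31.1]
tcp_rot: [0.706, -0.054, 0.705, 0.054]
wrist_force: [-0.2, 0.7, 0.2]
width: 45.8
clock: 11.92
eef_pos: [535.6, -92.6, 28.8]
tcp_rot: [0.705, -0.054, 0.705, 0.054]
wrist_force: [0.4, -0.0, -0.4]
width: 45.3
```

Run:
```python
from h import *
s=bot.sense();p=bot.snapshot('wrist');save('wrist9',p);print(s['eef_pos'],s['wrist_force'])
```

```text
[535.62996123 -92.5668017   28.76938046] [ 0.38547453 -0.01544898 -0.35841095]
```

View pics/wrist9.png

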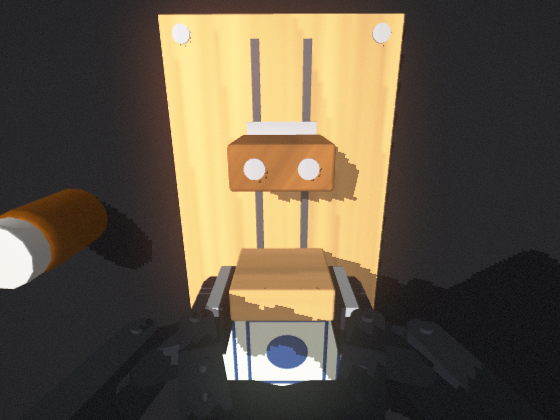

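```bash
python3 -m crank '0 0 0 0 0 -0.1 -1;0 0 0 0 0 -0.1 -1';python3 -m crank '0 0 0 0 0 -0.1 -1;0 0 0 0 0 -0.1 -1'
```

```text
clock: 12.13
eef_pos: [535.6, -92.6, 28.3]
tcp_rot: [0.705, -0.054, 0.705, 0.054]
wrist_force: [-3.2, 1.5, 6.8]
width: 45.2
clock: 12.3
eef_pos: [535.8, -92.6, 28.3]
tcp_rot: [0.705, -0.054, 0.705, 0.054]
wrist_force: [-5.9, 2.1, 14.0]
width: 45.4
```

```bash
python3 -m crank '0 0 0 0 0 0.1 -1;0 0 0 0 0 0.15 0.6;0 0 0 0 0 0.15 0.6;0 0 0 0 0 0.15 0.6;0 0 0 0 0 0.15 0.6;0 0 0 0 0 2.5 0.6;0 0 0 0 0 5.5 0.6;0 0 0 0 0 9 1;0 0 0 0 0 13 1;0 0 0 0 0 13 1'
python3 - <<'E'
from h import *
s=bot.sense();p=bot.snapshot('wrist');save('wrist10',p);print(s['eef_pos'],s['wrist_force'])
E
```

```text
clock: 13.13
eef_pos: [540.1, -94.2, 164.9]
tcp_rot: [0.71, -0.056, 0.7, 0.052]
wrist_force: [1.1, -1.0, 2.4]
width: 85.5
[540.05374439 -94.17784245 164.87311702] [ 1.13692223 -0.982314    2.36259008]
```

View pics/wrist10.png

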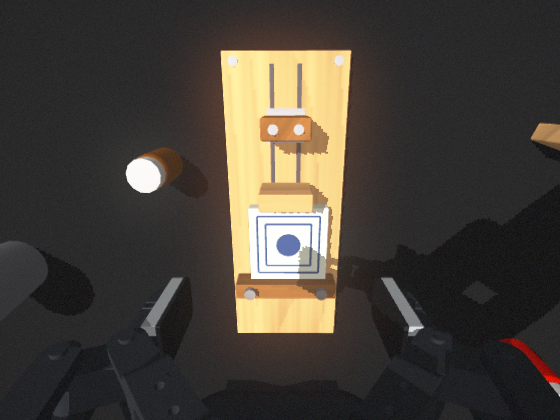

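```bash
python3 -m crank '0 0 -18 -8.66 24.34 0 1;0 0 -18 -8.66 24.34 0 1;0 0 -18 -8.66 24.34 0 1;0 0 -18 -8.66 24.34 0 1;0 0 -18 -8.66 24.34 0 1;0 0 -18 -8.66 24.34 0 1;0 0 -18 -8.66 24.34 0 1;0 0 -18 -8.66 24.34 0 1;0 0 -18 -8.66 24.34 0 1;0 0 -18 -8.66 24.34 -4 1;0 0 -18 -8.66 24.34 -5 1;0 0 -18 -8.66 24.34 -5 1'
python3 - <<'E'
from h import *
import pickle
s=bot.sense();p=bot.snapshot('wrist');save('wrist11',p);print(s['eef_pos'],s['joint_vel']);pickle.dump((s,p),open('w11.pkl','wb'))
E
```

```text
clock: 14.18
eef_pos: [446.2, 149.4, 102.7]
tcp_rot: [0.702, 0.057, 0.708, -0.059]
wrist_force: [-1.2, -0.6, 0.1]
width: 85.2
[446.23092367 149.40955028 102.72608876] [ 0.00759623 -0.04490448 -0.04805869  0.00140086  0.02914402  0.00166167]
```

View pics/wrist11.png

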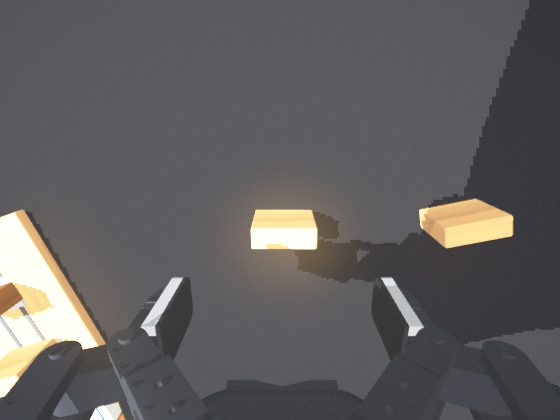

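Run:
```python
from h import *
import pickle
s,p=pickle.load(open('w11.pkl','rb'));rc=wcam(p,s)
q=pts(p,rc,[(251,230),(317,229.5),(252,249),(316.5,249)],1,(0,0),44);print(q,q.mean(0))
R=rot(s['tcp_rot']);print(np.degrees(np.arctan2(R[1,2],R[0,2])))
```

```text
[[438.91211893 130.00192304]
 [445.86351937 174.44465184]
 [452.92202855 127.93955045]
 [460.20468844 172.22607685]] [449.47558882 151.15305055]
-9.405575581288216
```

```bash
python3 -m crank '0 0 0 0.03 0 -3 1;0 0 0 0.03 0 -6 1;0 0 0 0.03 0 -8 1;0 0 0 0.03 0 -9 1;0 0 0 0.03 0 -9 1;0 0 0 0.03 0 -9 -1;0 0 0 0.03 0 -9 -1;0 0 0 0.03 0 -9 -1;0 0 0 0.03 0 -9 -1;0 0 0 0.03 0 -9 -1;0 0 0 0.03 0 -9 -1;0 0 0 0.03 0 -9 -1' 30
```

```text
clock: 15.23
eef_pos: [450.7, 151.1, 18.1]
tcp_rot: [0.706, 0.057, 0.704, -0.057]
wrist_force: [0.0, -0.2, 6.3]
width: 45.4
```

```bash
python3 -m crank '0 0 0 0 0 2 -1;0 0 0 0 0 5 -1;0 0 0 0 -1 8 -1;0 0 18 6.6 -24.65 8 -1;0 0 18 6.6 -24.65 8 -1;0 0 18 6.6 -24.65 8 -1;0 0 18 6.6 -24.65 8 -1;0 0 18 6.6 -24.65 8 -1;0 0 18 6.6 -24.65 8 -1;0 0 18 6.6 -24.65 8 -1;0 0 18 6.6 -24.65 8 -1;0 0 18 6.6 -24.65 8 -1';python3 - <<'E'
from h import *
import pickle
s=bot.sense();p=bot.snapshot('wrist');save('wrist12',p);print(s['eef_pos'],s['wrist_force'])
p=bot.snapshot('scene');save('scene12',p)
cv2.imwrite('pics/scene12c.png',cv2.resize(cv2.imread('pics/scene12.png')[130:260,160:320],None,fx=4,fy=4,interpolation=2))
E
```

```text
clock: 16.23
eef_pos: [514.7, -95.2, 96.3]
tcp_rot: [0.705, -0.053, 0.705, 0.054]
wrist_force: [0.2, 0.1, -0.1]
width: 45.3
[514.70250906 -95.2438065   96.34799303] [ 0.2307047   0.07975296 -0.14804983]
```

View pics/wrist12.png

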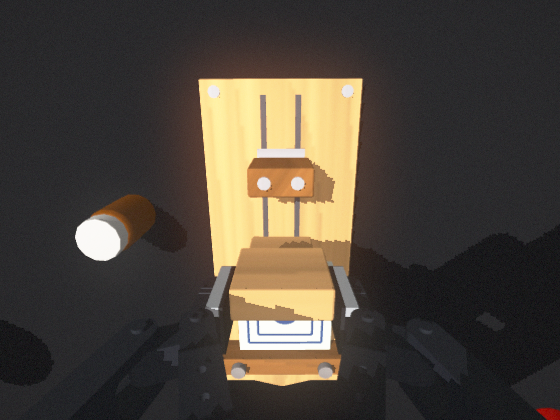

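View pics/scene12c.png

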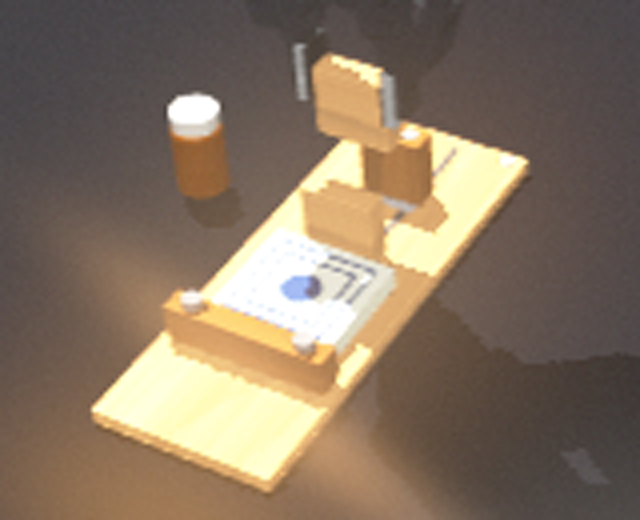

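Run:
```python
from h import *
f=cv2.imread('pics/wrist10.png');cv2.imwrite('pics/c10.png',cv2.resize(f[100:240,220:350],None,fx=5,fy=5,interpolation=2))
```

```text
(no output)
```

View pics/c10.png

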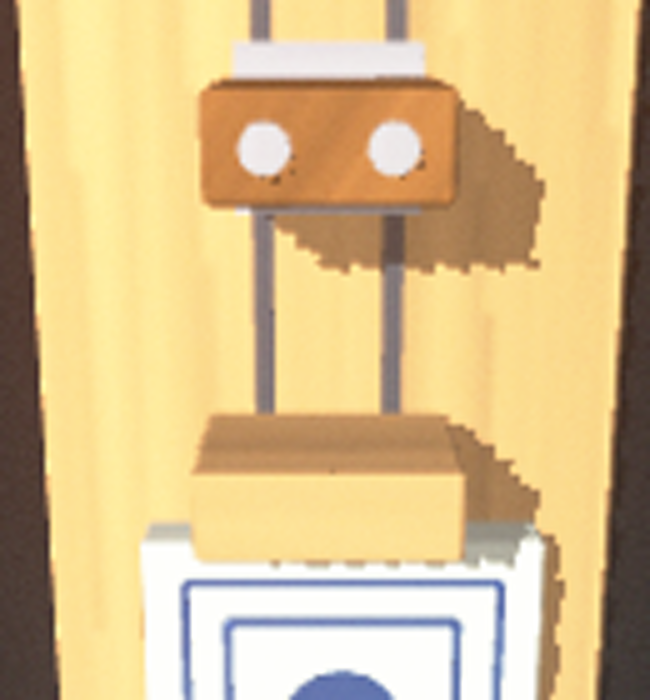

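Run:
```python
from h import *
import pickle
np.set_printoptions(suppress=True,precision=1)
p=pickle.load(open('w11.pkl','rb'))[1]
rc=wcam(p,dict(eef_pos=[540.05,-94.18,164.87],tcp_rot=[0.71,-0.056,0.7,0.052]))
psi=np.radians(8.86);u=np.array([np.cos(psi),np.sin(psi)]);v=np.array([-u[1],u[0]]);O=np.array([483.9,-100.4])
for n,L,z in [('jawfront',[(205,205),(455,207)],54),('sp near',[(195,472),(465,472)],54),('sp far',[(195,560),(462,562)],54),('tile near',[(148,541),(541,541)],24)]:
    q=pts(p,rc,L,5,(220,100),z)-O; print(n,np.c_[q@u,q@v].ravel())
```

```text
jawfront [ -0.3 -18.9   0.1  20.1]
sp near [ 42.9 -21.6  42.9  22.9]
sp far [ 58.3 -22.1  58.6  22.9]
tile near [ 64.8 -33.4  64.8  40.3]
```

```bash
python3 -m crank '0 0 0 -0.2 0 -2.5 -1;0 0 0 -0.2 0 -4.5 -1;0 0 0 -0.2 0 -5.8 -1;0 0 0 -0.2 0 -6.3 -1;0 0 0 -0.2 0 -6.6 -1;0 0 0 -0.2 0 -6.7 -1;0 0 0 -0.2 0 -6.8 -1;0 0 0 -0.2 0 -6.8 -1';python3 -m crank '0 0 0 0 0 -0.1 -1;0 0 0 0 0 -0.1 -1'
```

```text
clock: 17.0
eef_pos: [513.6, -95.5, 29.1]
tcp_rot: [0.706, -0.054, 0.705, 0.054]
wrist_force: [0.1, -1.4, -1.3]
width: 45.2
clock: 17.17
eef_pos: [513.7, -95.7, 28.1]
tcp_rot: [0.706, -0.054, 0.705, 0.054]
wrist_force: [-0.4, 1.1, 2.7]
width: 45.3
```

```bash
python3 -m crank '0 0 0 0 0 -0.06 -1;0 0 0 0 0 -0.06 -1;0 0 0 0 0 0.1 0.6;0 0 0 0 0 0.1 0.6;0 0 0 0 0 0.1 0.6;0 0 0 0 0 0.1 0.6;0 0 0 0 0 2.5 0.6;0 0 0 0 0 5.5 0.6;0 0 0 0 0 9 0;0 0 0 0 0 13 -1;0 0 0 0 0 13 -1;0 0 0 0 0 13 -1'
python3 - <<'E'
from h import *
s=bot.sense();p=bot.snapshot('wrist');save('wrist13',p);print(s['eef_pos'],s['wrist_force'])
E
```

```text
clock: 18.17
eef_pos: [514.7, -96.2, 160.1]
tcp_rot: [0.707, -0.055, 0.703, 0.053]
wrist_force: [-0.5, -0.3, -0.2]
width: 19.9
[514.73120185 -96.22218693 160.12905346] [-0.53107887 -0.3280994  -0.21512943]
```

View pics/wrist13.png

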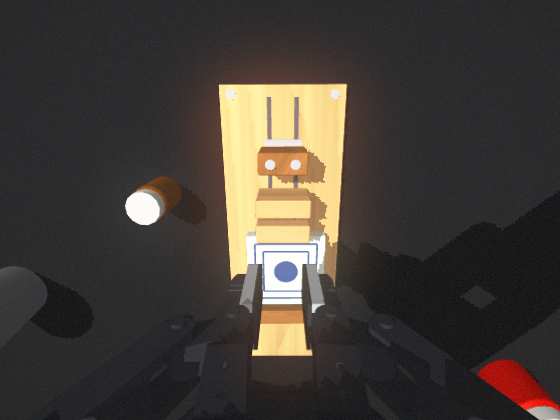

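```bash
python3 -m crank '0 0 0 -3.3 -0.54 0 -1;0 0 0 -6.66 -1.08 0 -1;0 0 0 -6.66 -1.08 0 -1;0 0 0 -6.66 -1.08 -3 -1;0 0 0 -6.66 -1.08 -6 -1;0 0 0 -6.66 -1.08 -9 -1;0 0 0 -6.66 -1.08 -11.5 -1;0 0 0 -6.66 -1.08 -13 -1;0 0 0 -6.66 -1.08 -13.5 -1;0 0 0 -6.66 -1.08 -13.5 -1;0 0 0 -6.66 -1.08 -13.5 -1' 60
python3 - <<'E'
from h import *
s=bot.sense();p=bot.snapshot('wrist');save('wrist14',p);print(s['eef_pos'],s['wrist_force'])
E
```

```text
clock: 19.13
eef_pos: [446.3, -106.2, 22.1]
tcp_rot: [0.705, -0.054, 0.705, 0.054]
wrist_force: [-0.7, -0.6, 0.1]
width: -0.3
[ 446.31246953 -106.21506601   22.06811315] [-0.67444212 -0.62959716  0.05537619]
```

View pics/wrist14.png

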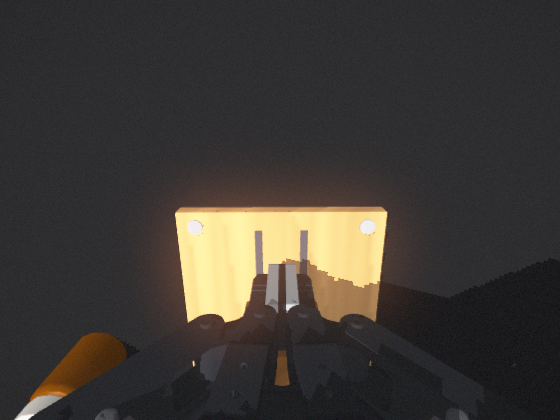

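```bash
python3 -m crank '0 0 0 0.3 0.05 0 -1;0 0 0 0.6 0.09 0 -1;0 0 0 0.9 0.14 0 -1;0 0 0 1.2 0.19 0 -1;0 0 0 1.5 0.23 0 -1;0 0 0 1.8 0.28 0 -1;0 0 0 2.1 0.33 0 -1;0 0 0 2.4 0.37 0 -1;0 0 0 2.4 0.37 0 -1;0 0 0 2.4 0.37 0 -1'
python3 - <<'E'
from h import *
s=bot.sense();print(s['wrist_force'],s['eef_pos'],s['clock'])
p=bot.snapshot('scene');save('scene15',p)
cv2.imwrite('pics/scene15c.png',cv2.resize(cv2.imread('pics/scene15.png')[130:260,160:320],None,fx=4,fy=4,interpolation=2))
E
```

```text
clock: 20.02
eef_pos: [470.4, -102.5, 22.2]
tcp_rot: [0.705, -0.054, 0.705, 0.054]
wrist_force: [-2.9, -0.0, 1.4]
width: 0.0
[-2.93458467 -0.03100621  1.42009226] [ 470.44986326 -102.48160066   22.15965802] 20.0167
```

View pics/scene15c.png

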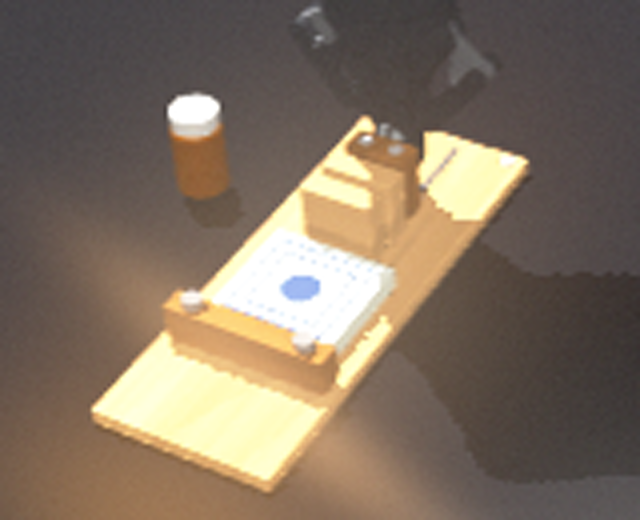

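```bash
python3 -m crank '0 0 0 0.2 0.03 0 -1;0 0 0 0.4 0.06 0 -1;0 0 0 0.6 0.09 0 -1;0 0 0 0.8 0.12 0 -1;0 0 0 0.8 0.12 0 -1';python3 -m crank '0 0 0 0.2 0.03 0 -1;0 0 0 0.4 0.06 0 -1;0 0 0 0.4 0.06 0 -1'; python3 -m crank '0 0 0 0.15 0.02 0 -1;0 0 0 0.3 0.05 0 -1;0 0 0 0.3 0.05 0 -1'
```

```text
clock: 20.48
eef_pos: [478.5, -101.2, 22.1]
tcp_rot: [0.705, -0.054, 0.705, 0.054]
wrist_force: [-2.5, 0.1, 0.6]
width: -0.0
clock: 20.73
eef_pos: [482.5, -100.6, 22.1]
tcp_rot: [0.705, -0.054, 0.705, 0.054]
wrist_force: [-2.5, 0.5, -0.2]
width: 0.3
clock: 20.98
eef_pos: [485.4, -100.1, 22.1]
tcp_rot: [0.705, -0.054, 0.705, 0.054]
wrist_force: [-4.2, 1.1, -0.3]
width: 0.1
```

```bash
for i in 1 2 3; do python3 -m crank '0 0 0 0.1 0.015 0 -1;0 0 0 0.1 0.015 0 -1' | grep -E 'eef|force'; done
python3 - <<'E'
from h import *
s=bot.sense();print(s['wrist_force'],s['eef_pos'],s['clock'])
p=bot.snapshot('scene');save('scene16',p)
cv2.imwrite('pics/scene16c.png',cv2.resize(cv2.imread('pics/scene16.png')[130:260,160:320],None,fx=4,fy=4,interpolation=2))
E
```

```text
eef_pos: [486.3, -100.0, 22.1]
wrist_force: [-3.7, 1.5, -0.7]
eef_pos: [487.3, -99.8, 22.1]
wrist_force: [-3.9, 1.1, -0.5]
eef_pos: [487.9, -99.7, 22.1]
wrist_force: [-6.3, -0.5, 1.2]
[-6.28993996 -0.46814802  1.19068632] [487.90157115 -99.73492952  22.13465505] 21.4833
```

View pics/scene16c.png

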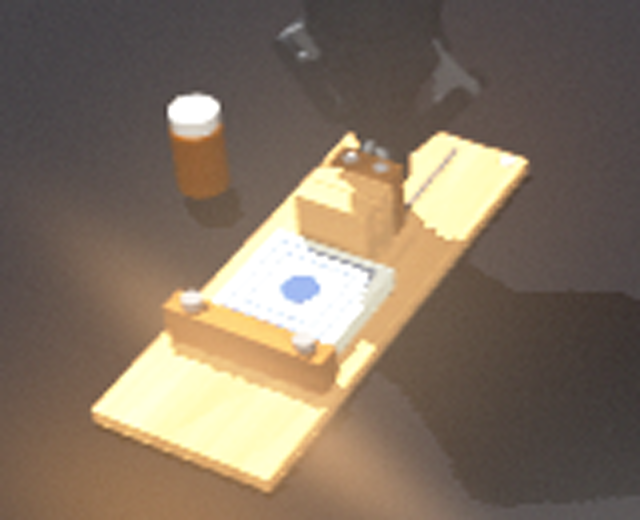

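```bash
for i in 1 2; do python3 -m crank '0 0 0 0.05 0.008 0 -1;0 0 0 0.05 0.008 0 -1;0 0 0 0.05 0.008 0 -1' | grep -E 'eef|force'; done
```

```text
eef_pos: [487.9, -99.7, 22.1]
wrist_force: [-9.3, -0.7, 4.2]
eef_pos: [487.8, -99.7, 22.1]
wrist_force: [-11.0, -1.3, 5.9]
```

```bash
for i in 1 2; do python3 -m crank '0 0 0 0.05 0.008 0 -1;0 0 0 0.05 0.008 0 -1;0 0 0 0.05 0.008 0 -1' | grep -E 'eef|force'; done
```

```text
eef_pos: [487.8, -99.7, 22.1]
wrist_force: [-13.9, -1.4, 6.9]
eef_pos: [487.8, -99.7, 22.1]
wrist_force: [-16.6, -2.7, 10.5]
```

```bash
python3 -m crank '0 0 0 -0.02 -0.003 0.05 -1;0 0 0 -0.02 -0.003 0.05 -1;0 0 0 -0.02 -0.003 0.05 -1'
python3 - <<'E'
from h import *
F=[]
for i in range(8):
    p=bot.snapshot('wrist' if i%2 else 'scene');F.append(bot.sense()['wrist_force'])
F=np.array(F);print(F.mean(0),F.std(0),F.mean(0)@[.988,.154,0],bot.sense()['eef_pos'],bot.sense()['clock'])
E
```

```text
clock: 22.78
eef_pos: [487.8, -99.7, 22.2]
tcp_rot: [0.703, -0.054, 0.707, 0.054]
wrist_force: [-13.1, -3.5, 3.9]
width: 0.3
[-12.86826778  -2.67259863   4.42316906] [0.32918308 0.37613715 0.32361836] -13.125428759019686 [487.83189675 -99.68639374  22.15419249] 23.1833
```

```bash
python3 -m crank '0 0 0 0.04 0.006 0.02 -1;0 0 0 0.04 0.006 0.02 -1;0 0 0 0.04 0.006 0.02 -1'
python3 - <<'E'
from h import *
F=[]
for i in range(10):
    p=bot.snapshot('wrist' if i%2 else 'scene');F.append(bot.sense()['wrist_force'])
F=np.array(F);print(F.mean(0),F.std(0),F.mean(0)@[.988,.154,0],bot.sense()['eef_pos'],bot.sense()['clock'])
p=bot.snapshot('scene');save('scene17',p)
cv2.imwrite('pics/scene17c.png',cv2.resize(cv2.imread('pics/scene17.png')[130:260,160:320],None,fx=4,fy=4,interpolation=2))
p=bot.snapshot('top');save('top17',p)
cv2.imwrite('pics/top17c.png',cv2.resize(cv2.imread('pics/top17.png')[150:300,240:390],None,fx=4,fy=4,interpolation=2))
E
```

```text
clock: 23.43
eef_pos: [487.8, -99.7, 22.2]
tcp_rot: [0.703, -0.054, 0.708, 0.054]
wrist_force: [-14.3, -3.3, 4.1]
width: 0.2
[-13.90962788  -4.00300472   4.48042641] [0.44597905 0.47518953 0.38870288] -14.359175076477378 [487.80712992 -99.67711381  22.16557285] 23.9333
```

View pics/scene17.png

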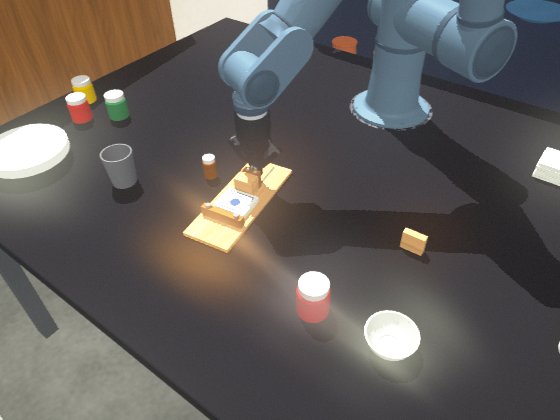

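View pics/scene17c.png

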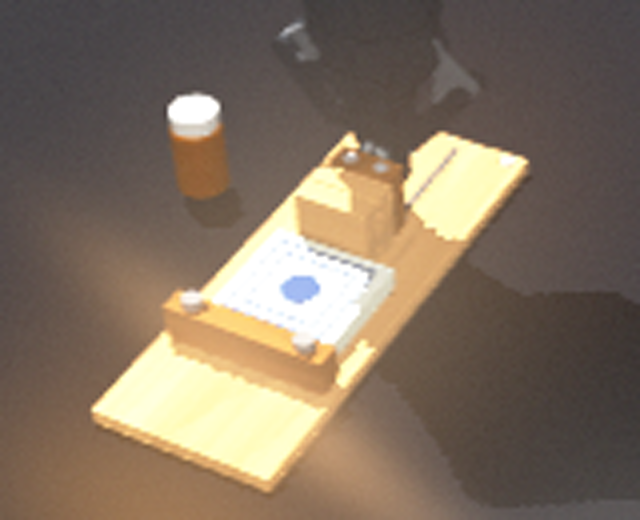

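View pics/top17c.png

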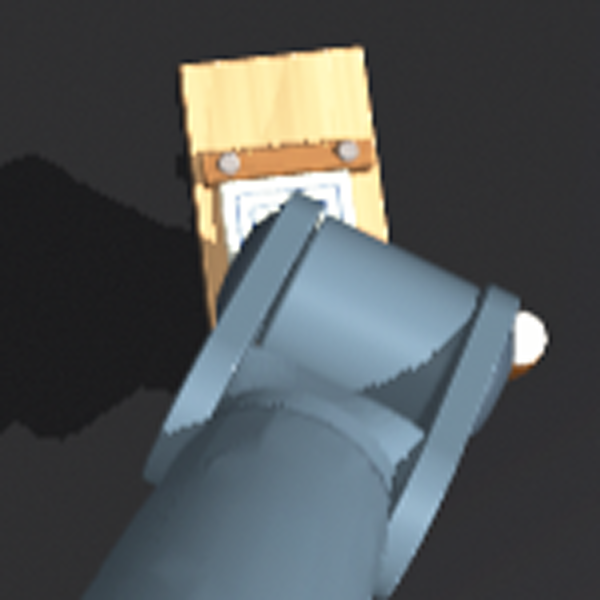

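```bash
python3 -m crank '0 0 0 0.02 0.01 0 -1;0 0 0 0.02 0.01 0 -1;0 0 0 0.02 0.01 0 -1;0 0 0 0.02 0.01 0 -1;0 0 0 0.02 0.01 0 -1;0 0 0 0.02 0.01 0 -1'
python3 - <<'E'
from h import *
F=[]
for i in range(8):
    p=bot.snapshot('wrist' if i%2 else 'scene');F.append(bot.sense()['wrist_force'])
F=np.array(F);print(F.mean(0),F.mean(0)@[.988,.154,0],bot.sense()['eef_pos'],bot.sense()['clock'])
E
```

```text
clock: 24.53
eef_pos: [487.8, -99.7, 22.2]
tcp_rot: [0.702, -0.054, 0.708, 0.054]
wrist_force: [-15.7, -4.1, 5.3]
width: -0.2
[-15.20560367  -4.18947209   5.33022583] -15.668315131337145 [487.83206689 -99.68507672  22.17402675] 24.9333
```

```bash
python3 -c "
from plant import bot
print(bot.close_job())"
```

```text
the job is handed in; nothing more can be done
None
```

I handed the job in at about 25 s of the 72 s limit, with the arm still holding the jaw firmly against the spacers.

- **Jar:** I took it out of the gap and stood it on the bench about 115 mm to the right of the jig's centreline. The last scene picture shows it upright.
- **Spacers:** The gap measured about 64.5 mm. One 16 mm spacer would have left 48.5 mm, more than the jaw's 44 mm travel, so I stood two spacers upright in the gap, square to the tile.
- **Push:** I pushed the jaw with the closed fingers. It stopped moving at about 33 mm of travel, close to the 32.5 mm expected and well short of its end stop. From there the force rose from about 4 N with no further movement, so the stack was firm. It held a steady 15.7 N along the jig when I handed in.
- **Side forces:** The wrist also read about 4 N sideways and 5 N upward at the end. I reduced the upward part from 10 N but could not remove it.
- **Other objects:** In the last scene picture the cup, big jar, bowl and spare spacer looked undisturbed. I checked this by eye only and did not measure them again.
- **Not confirmed:** In the final top view the arm hid the spacers, so only the scene camera shows the closed stack.

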